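# Unclamp a polished ball stud and hold it up level for inspection

## Robot

A 6-joint arm with a two-finger parallel gripper is mounted at the origin on a cart in front of the work surface, level with it; the furniture and walls round the work are solid. World frame = base frame: x ahead of the robot, y to its left, z up, the work surface at z = 0. Lengths are in mm, angles in rad, forces in N, time in s.
With the tool pointing down it reaches from about 400 to 925 mm from the base axis. Payload 12.5 kg.
Tool frame: the origin (TCP) lies between the finger pads; the fingertips stand 19 mm ahead of it and the grasp point (between the pads) is the TCP (env.tips_ahead is the distance from the TCP to the fingertips, in mm); z points along the fingers, y is the line along which they close (so a half turn about z gives the same grasp; the last joint's range is limited). The gripper opens to 95 mm and grips with 3 to 60 N. Pads are 20 mm wide; open, the fingers measure 119 mm over their backs; the gripper's body (75 mm by 180 mm) begins 59 mm behind the grasp point.
Start: joints at [-0.106, 0.491, 1.559, -0, 1.092, -0.106], TCP at [625.016, 0.021, 233.661] pointing down, gripper open.
Joint ranges: [-3.1, 3.1], [-0.84, 2.19], [0.05, 2.79], [-1.13, 4.28], [0.06, 2.93], [-2.69, 2.69]. Speed limits (rad/s): [2.22, 2.22, 2.79, 3.14, 3.14, 3.14].

## Interface

Orientations are given as [roll, pitch, yaw] about the fixed x, y, z axes, in that order (R = Rz(yaw) Ry(pitch) Rx(roll)).
In Python, from cell import env gives the robot as it stands.
- The arm moves only by the shell command python3 -m crank 'ROWS'. ROWS is JSON, a list of rows, each a list of 5 numbers: the shift along the tool's x, y, z in mm, then the turn about the tool's z in degrees, then the finger opening in mm, from 0 to 95.1. In form: [[dx, dy, dz, yaw, grip], ...]. A call has 1 to 10 rows; each row is the pose to reach, as a shift and turn from the pose commanded when the call began, along the tool's axes at that moment; what a row does not reach only later rows make up. A row lasts 1/12 s, in which the tool goes at most 41.7 mm and 7.16 degrees, less where a joint would pass 70% of its speed; a pose out of reach is approached as far as the arm can. A call with a gripper value outside its range is refused whole. The fingers move at their own pace and stop on an object; the grip force is fixed at half the most. Time passes only in rows, so rows that repeat a pose let the fingers close. It gives the time, the measured TCP pose, the force, the opening and the grip force at its end, in the units of the state.
- env.state(): the state, without advancing time (a new reading comes with each control period).
- env.read_camera(name): name is "scene" or "side" or "wrist"; returns a dict with "img" (400x640x3 uint8, blue, green, red), "K" (3x3 intrinsics, pixels), "k1" (the pictures are not rectified: a ray, as slopes to the right and down, at radius r is drawn at 1 + k1 r^2 times it, then the intrinsics apply), "pose" (4x4, takes a point from camera to world coordinates). Camera axes: x right, y down, z forward; pixel columns grow to the right and rows downward; lengths in mm; the calibration is good to about 2 mm. A picture is of the moment at which its call begins. There is no depth.
- env.job_done(): hands the job in; it is judged then, once.
The state is a dict: "t": time; "joints": joint angles; "qvel": joint speeds; "tau": joint torques, N m; "eef_pos": TCP position; "tcp_rot": TCP orientation; "ft_force": force on the tool from outside, world axes, zero at the start; "moment": the same for the moment, N m; "opening": opening from 0.0 (shut) to 1.0 (fully open); "grip_force": force on a finger pad.
Only numpy, scipy, OpenCV 4.12 (cv2) and the standard library are available. Lean on these libraries where they do the work, as an engineer would, in place of code of your own. Each camera call takes 0.05 s, during which the arm holds its last target. There are 200 camera calls.

## Task

Swing open the lever of the slanted clamp block that holds the ball-ended stud, as far as it goes, then draw the stud straight out of its socket by its neck, turn it level and hold it up in the gripper, still, at least 15 cm above the worktop, so that its polish can be looked over against the light. Finish while holding it there, with the lever left open; leave the hexagon-headed pin clamped in the other block and the things on the bench where they are.

Things in the scene. Friction and masses are not known exactly. Their poses are not given: they have to be found in the camera images.
- clamp_a: slanted clamp block that holds the ball stud, fixed to the bench, yaw varies: base plate 96x80x8 mm, on it a tilted aluminium block 48x44 mm with a round socket (15.4 mm wide, 58 mm deep) at 45 degrees, opening up and to the block's -x side (along [-0.707, 0, 0.707] in its frame). Origin at the centre of the base's underside, z up; hinge of the lever along y
- clamp_b: the other block, made like clamp_a; it holds the hexagon-headed pin. Which of the two stands at the left station and which at the right varies
- clamp_a_mouth (a point): centre of the socket's mouth on clamp_a, at [-0.022, 0, 0.069] m in the block's frame
- clamp_a_hinge (a point): point on the hinge axis of clamp_a's lever, at the middle of the block, at [0.003, 0, 0.063] m in the block's frame; the lever turns in the block's x-z plane
- clamp_a_knob (a point): centre of the black ball knob (25 mm wide, on a steel rod 9 mm thick) of clamp_a's lever, 80 mm from the hinge; to be pinched from above and led round, or pushed. In the block's frame at [0.028, 0, 0.139] m when shut; it goes to +x and down as the lever opens, to about [0.083, 0, 0.059] m
- clamp_a_lever (a joint): angle of clamp_a's lever, rad: 0 shut (its steel cross-bar, on a yoke 56 mm wide, hooks over the collar of the pin), 1.3 fully open; about 0.2 N m of friction, it stays where it is left. Starts shut or up to 0.08 rad slack
- clamp_b_lever (a joint): the same for the lever of clamp_b
- ball_stud: steel pin in the socket of clamp_a, 45 degrees from upright; z axis along the pin, pointing out of the socket. Origin at the underside of its round collar (34 mm wide, 6 mm thick) that sits on the mouth. Below it a stub 14 mm thick, 55 mm long; above it a plain neck 14 mm thick, z = 6 to 76 mm, and it ends in a ball 27 mm wide (centre at z = 86 mm). About 0.26 kg, centre of mass at z = 32 mm
- ball_stud_grip (a point): point on the ball stud's axis, at the middle of its neck (z = 42 mm in its frame). Behind the two stations, beyond x = 0.6 m, stand a hood (left) and a motor (right); the air between them, about y = 0 to 0.15 m, is free up to x = 0.72 m, and so is the air in front of them
- hex_stud: the other steel pin, in the socket of clamp_b, like the ball stud but ending in a hexagon head 24 mm across flats (z = 76 to 91 mm) instead of a ball
- bench_file: file with a dark handle, 185 mm long, lying flat, a bystander lying loose; origin at the centre of its underside
- emery_block: brown abrasive block, 51x81x22 mm, a bystander lying loose; origin at the centre of its underside
- fitting: brass pipe fitting, 19x35x17 mm, lying, a bystander lying loose; origin at the centre of its underside
- nut: hexagon nut, 27 mm wide, 13 mm high, a bystander lying loose; origin at the centre of its underside
- offcut: small grey metal offcut, 20x30x14 mm, a bystander lying loose; origin at the centre of its underside
- felt_bob: felt bob on a thin shank, 29 mm wide, 59 mm high, standing, a bystander lying loose; origin at the centre of its underside

How it is judged (in metres and radians):
On the way, in this order (a step that is already met when the one before it is completed fails the run):
1. the lever of the ball stud's block is swung open while the stud still sits in its socket (value of joint clamp_a_lever above 1.05 rad and distance between ball_stud and clamp_a_mouth below 0.01 m), for 0.2 s.
2. the ball stud is drawn wholly out of its socket, in the fingers (distance between ball_stud and clamp_a_mouth above 0.062 m and contact force between ball_stud and the fingers above 1 N), for 0.1 s.
At the end, for the whole second after the job is handed in: ball stud gripped, still, level within 10 degrees, collar and mid-neck at least 15 cm above the worktop, touching no block; its lever open (1.05 rad or more); hexagon-headed pin within 10 mm of its start, its lever shut (under 0.3 rad); no bystander moved more than 3 cm (angle between ball_stud's own z axis and vertical between 1.396 and 1.745 rad and height (world z) of each of ball_stud, ball_stud_grip above 0.15 m and contact force between ball_stud and the fingers above 1 N and contact force between ball_stud and clamp_a below 0.3 N and contact force between ball_stud and clamp_b below 0.3 N and linear speed of ball_stud below 0.03 m/s and angular speed of ball_stud below 0.3 rad/s and value of joint clamp_a_lever above 1.05 rad and distance of each of bench_file, emery_block, fitting, nut, offcut, felt_bob from where it was at the start of the episode below 0.03 m and distance of hex_stud from where it was at the start of the episode below 0.01 m and value of joint clamp_b_lever below 0.3 rad); the arm keeps its last pose, push and grip.
It fails at once if the hexagon-headed pin is disturbed or its lever opened (distance of hex_stud from where it was at the start of the episode above 0.012 m or value of joint clamp_b_lever above 0.35 rad).
It fails at once if a bystander is pushed away or knocked off (distance of any of bench_file, emery_block, fitting, nut, offcut, felt_bob from where it was at the start of the episode above 0.035 m).
It also fails if it takes over 45 s, if anything falls off the work surface, if the arm or the gripper's body presses on something with over 40 N, if the wrist force passes 120 N, or if a joint passes its speed limit or range.

## Working session

There is one attempt and no reset: what is moved stays moved. The work goes in short steps, Python scripts to look and compute and a shell command to move; the robot and the scene stay as the last step left them, time stands still between calls to the robot, and variables do not carry over. Pictures are saved under pics/ and viewed, at most 10 in all, crops included, and the job is handed in when it is done.

```bash
ls; mkdir -p pics
python3 - <<'E'
from cell import env
import cv2
s=env.state();print(s['t'],s['eef_pos'],s['tcp_rot'],s['opening'])
for n in("scene","side"):
    d=env.read_camera(n);cv2.imwrite(f"pics/{n}0.png",d["img"]);print(n,d["K"].tolist(),d["k1"],d["pose"].round(3).tolist())
E
```

```text
pics
0.0 [6.24777846e+02 2.10617020e-02 2.33079781e+02] [-3.14052615e+00 -9.93555624e-05  1.57074752e+00] 1.0037822389696283
scene [[394.89577647572764, 0.0, 324.3628412388426], [0.0, 394.89577647572764, 202.12140525344685], [0.0, 0.0, 1.0]] -0.037333549269510456 [[0.84, -0.218, 0.496, 56.862], [-0.542, -0.381, 0.749, -752.684], [0.026, -0.898, -0.438, 566.236], [0.0, 0.0, 0.0, 1.0]]
side [[420.97895721760887, 0.0, 319.013671931832], [0.0, 420.97895721760887, 201.22616050827614], [0.0, 0.0, 1.0]] -0.11300005967593289 [[-0.999, -0.023, 0.035, 523.491], [-0.042, 0.66, -0.75, 865.685], [-0.006, -0.751, -0.66, 805.672], [0.0, 0.0, 0.0, 1.0]]
```

View pics/scene0.png

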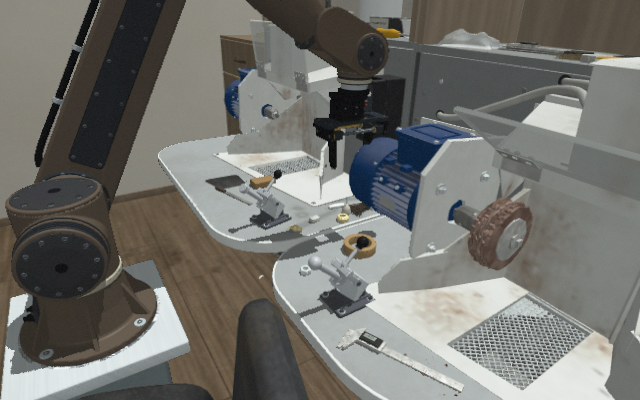

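View pics/side0.png

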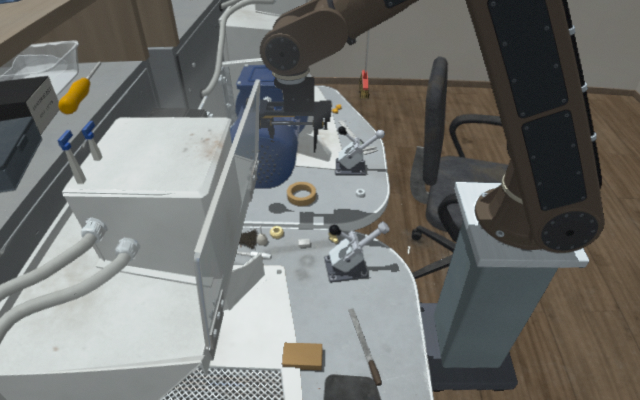

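The near block in scene (lower centre, ~(345,290)) seems to hold the ball stud. The other is at about (268,212). I'll enlarge both in both views.

Run:
```python
import cv2,numpy as np
a=cv2.imread("pics/scene0.png");b=cv2.imread("pics/side0.png")
def c(i,x,y,w,h,s):return cv2.resize(i[y:y+h,x:x+w],None,fx=s,fy=s,interpolation=cv2.INTER_CUBIC)
top=np.hstack([c(a,300,230,80,60,5)[:,:400],c(a,222,165,80,60,5)])
m=np.hstack([c(b,320,120,80,60,5),c(b,315,220,80,60,5)])
cv2.imwrite("pics/c1.png",np.vstack([top,m]))
```

```text
(no output)
```

View pics/c1.png

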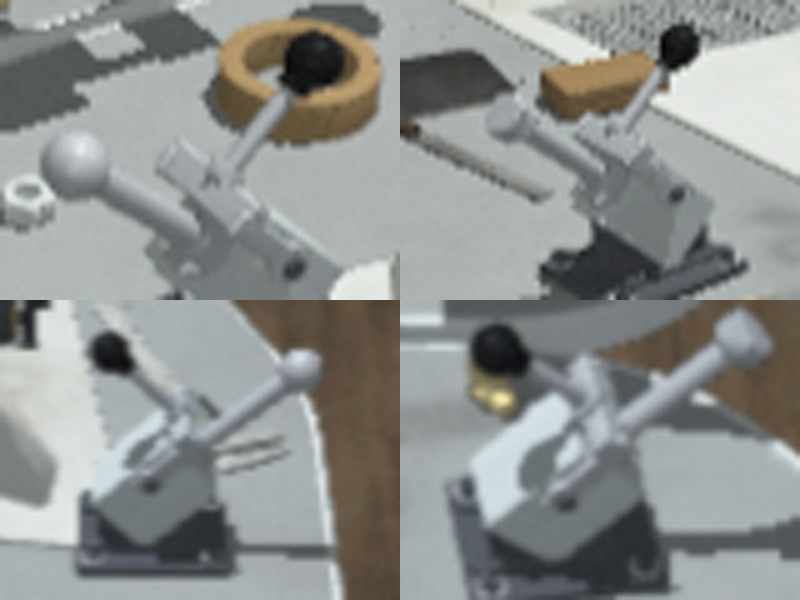

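```bash
cat > h.py <<'E'
import numpy as np
from scipy.spatial.transform import Rotation as R
C={'scene':dict(K=(394.8958,324.3628,202.1214),k1=-.037334),'side':dict(K=(420.979,319.0137,201.2262),k1=-.113)}
from cell import env
import pickle,os
if not os.path.exists('cal.pkl'):
    pickle.dump({n:{k:v for k,v in env.read_camera(n).items() if k!='img'} for n in('scene','side')},open('cal.pkl','wb'))
CAL=pickle.load(open('cal.pkl','rb'))
def proj(d,P):
    if isinstance(d,str): d=CAL[d]
    T=d['pose'];p=(np.atleast_2d(P)-T[:3,3])@T[:3,:3];s=p[:,:2]/p[:,2:]
    s=s*(1+d['k1']*(s**2).sum(1,keepdims=True));K=d['K'];return s*[K[0,0],K[1,1]]+[K[0,2],K[1,2]]
def rt(a,P):return R.from_euler('z',a).apply(P)
E
python3 - <<'E'
from h import *
from scipy.optimize import least_squares
def knob(q):
    v=np.array([25,0,76.]);c,s=np.cos(q),np.sin(q)
    return np.array([3,0,63])+[c*v[0]+s*v[2],0,-s*v[0]+c*v[2]]
def fit(head,obs,x0):
    def pred(p):
        return np.vstack([proj(n,np.array([p[0],p[1],0])+rt(p[2],np.array([head,knob(p[3])]))) for n in('scene','side')])
    f=lambda p:np.r_[(pred(p)-obs).ravel(),10*(p[3]-.04)]
    r=least_squares(f,x0,x_scale=[10,10,.1,.05]);print(r.x.round(3),f(r.x).round(2))
    for i,nm in((0,'head'),(1,'knob')):
        g=least_squares(lambda X:np.r_[(proj('scene',X)-obs[i])[0],(proj('side',X)-obs[i+2])[0]],[500,0,130]);print(nm,g.x.round(1),g.fun.round(2),'model',(np.array([*r.x[:2],0])+rt(r.x[2],[head,knob(r.x[3])][i])).round(1))
    return r.x
a=fit(np.array([-82.8,0,129.8]),np.array([[314.6,262.6],[362.4,242.2],[380,133.4],[341.8,130.2]]),[520,-200,0,.04])
b=fit(np.array([-81,0,128.]),np.array([[243,188.5],[277.2,173.6],[383.6,226.6],[334.2,229.6]]),[520,200,0,.04])
for n in('scene','side'):print(proj(n,np.array([a[0],a[1],0])+rt(a[2],np.array([[48,40,8],[48,-40,8],[-48,-40,8],[-48,40,8]]))).round(1).tolist())
E
```

```text
[ 4.74095e+02 -2.18614e+02  6.00000e-03  5.40000e-02] [-0.19 -0.16 -0.47  0.52 -0.44 -0.46 -0.47 -0.15  0.14]
head [ 391.2 -218.9  129.1] [-0.29  0.11 -0.43 -0.22] model [ 391.3 -219.1  129.8]
knob [ 506.3 -218.5  138.3] [-0.38  0.21 -0.51 -0.37] model [ 506.1 -218.4  137.6]
[4.88600e+02 1.93763e+02 1.96000e-01 7.40000e-02] [ 0.17 -0.4  -0.43  1.03 -0.22  0.05 -0.04  0.04  0.34]
head [408.4 177.2 127.3] [ 0.05 -0.01  0.04  0.01] model [409.2 178.  128. ]
knob [522.2 201.7 139. ] [-0.45  0.17 -0.34 -0.17] model [521.5 200.3 136.9]
[[352.8, 280.9], [375.1, 300.5], [338.6, 316.9], [317.5, 295.1]]
[[335.1, 172.5], [335.3, 157.6], [364.8, 158.1], [366.0, 173.1]]
```

Block A, the right one, is at (474, -219) with yaw about 0. Next I move above its knob and turn 90° so the fingers close along y.

```bash
python3 -m crank '[[-20,-12,0,7,95],[-45,-25,0,14,95],[-75,-40,0,21,95],[-105,-57,5,28,95],[-135,-73,10,35,95],[-165,-90,15,42,95],[-190,-104,20,49,95],[-208,-113,25,56,95],[-216,-118,30,63,95],[-218,-119,33,70,95]]'; python3 -m crank '[[0,0,0,7,80],[0,0,0,14,70],[0,0,0,20,60],[0,0,0,20,60],[0,0,0,20,60]]'
python3 - <<'E'
from h import *
import cv2
s=env.state();print(s['eef_pos'],s['tcp_rot'],s['joints'])
d=env.read_camera('wrist');print(d['pose'].round(2).tolist())
K=[506,-218.4,138];B=[391.3,-219,129.8]
print(proj(d,[K,B,[452,-218.6,69]]).round(1))
cv2.imwrite('pics/w1.png',d['img'])
E
```

```text
t: 1.03
eef_pos: [504.9, -219.5, 200.1]
tcp_rot: [-3.141, 0.001, 0.341]
ft_force: [0.0, -0.1, -0.4]
opening: 0.998
grip_force: 0.0
t: 1.45
eef_pos: [506.0, -218.0, 200.6]
tcp_rot: [-3.141, 0.0, 0.003]
ft_force: [-0.3, -0.4, 0.1]
opening: 0.705
grip_force: 0.0
[ 505.97294678 -217.9672716   200.57889835] [-3.14149032e+00  8.51216644e-05  3.34407092e-03] [-5.26688268e-01  4.23869404e-01  1.78071996e+00  5.61615246e-05
  9.37128467e-01  1.04073074e+00]
[[0.0, -0.96, -0.29, 589.15], [-1.0, -0.0, -0.0, -216.51], [0.0, 0.29, -0.96, 351.66], [0.0, 0.0, 0.0, 1.0]]
[[321.9 223.8]
 [321.7 349.6]
 [321.3 250.3]]
```

View pics/w1.png

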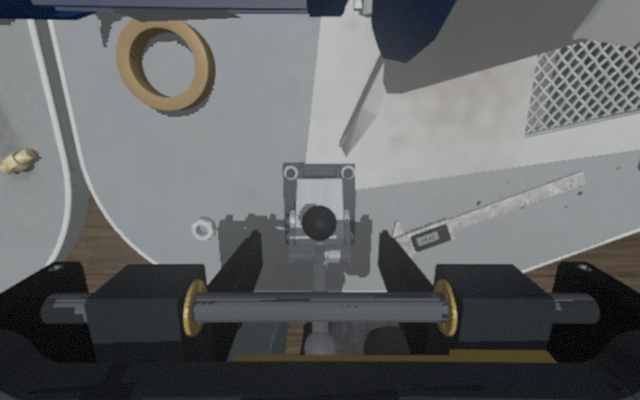

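The knob shows at (319,223) as predicted. A plate edge shows at (345,150)–(385,60), so I check its distance before the swing, since the gripper body ends near x = 594.

Run:
```python
from h import *
d=env.read_camera('wrist');T=d['pose']
for px in((345,150),(340,130),(385,60),(375,50),(320,165)):
    K=d['K'];s=np.array([(px[0]-K[0,2])/K[0,0],(px[1]-K[1,2])/K[1,1]]);r=T[:3,:3]@[*s,1]
    print(px,[(z,(T[:3,3]+r*(z-T[2,3])/r[2])[:2].round(0).tolist()) for z in(0,60,120,200)])
```

```text
(345, 150) [(0, [538.0, -244.0]), (60, [547.0, -239.0]), (120, [556.0, -235.0]), (200, [567.0, -228.0])]
(340, 130) [(0, [560.0, -238.0]), (60, [565.0, -235.0]), (120, [570.0, -231.0]), (200, [576.0, -226.0])]
(385, 60) [(0, [629.0, -282.0]), (60, [622.0, -271.0]), (120, [615.0, -260.0]), (200, [606.0, -245.0])]
(375, 50) [(0, [638.0, -271.0]), (60, [630.0, -262.0]), (120, [621.0, -253.0]), (200, [610.0, -240.0])]
(320, 165) [(0, [522.0, -217.0]), (60, [533.0, -217.0]), (120, [545.0, -217.0]), (200, [560.0, -217.0])]
```

```bash
python3 -m crank '[[0,0,20,0,60],[0,0,40,0,60],[0,0,55,0,55],[0,0,62,0,50],[0,0,62,0,30],[0,0,62,0,18],[0,0,62,0,18],[0,0,62,0,18]]'
```

```text
t: 2.22
eef_pos: [506.4, -218.2, 139.6]
tcp_rot: [3.141, -0.001, 0.0]
ft_force: [0.6, 0.3, 1.3]
opening: 0.301
grip_force: 0.0
```

Run:
```python
from h import *
import cv2
a=env.read_camera('scene')['img'];b=env.read_camera('side')['img']
def ann(n,i,x0,y0,w,h,s):
    c=cv2.resize(i[y0:y0+h,x0:x0+w],None,fx=s,fy=s,interpolation=cv2.INTER_CUBIC)
    for P,col in (((538,-244,0),(0,0,255)),((629,-282,0),(0,255,0)),((547,-239,60),(255,0,0)),((615,-260,120),(255,0,255)),((557,-219,59),(0,255,255)),((622,-271,60),(0,128,255))):
        u=(proj(n,P)[0]-[x0,y0]+.5)*s
        cv2.circle(c,tuple(int(v) for v in u),4,col,1)
    return c
cv2.imwrite('pics/c2.png',np.hstack([ann('scene',a,300,180,150,150,4),]))
cv2.imwrite('pics/c3.png',np.hstack([ann('scene',a,310,190,130,130,3),ann('side',b,265,80,130,130,3)]))
```

```text
(no output)
```

View pics/c3.png

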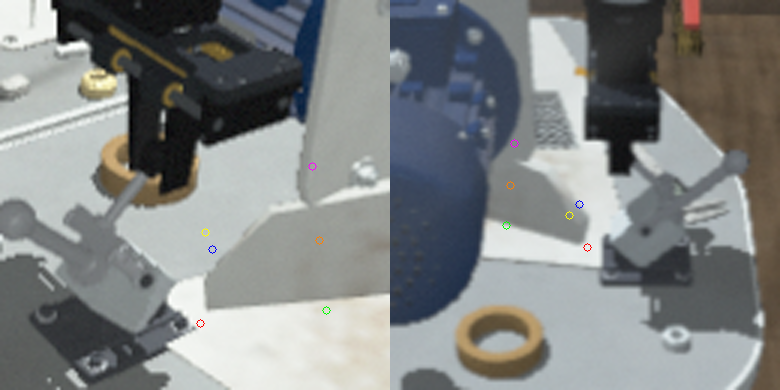

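The panel near the knob's end position is low, about 30–45 mm high at y ≈ -245. I'll hold the knob near the fingertips so they stay above it.

```bash
python3 -m crank '[[0,0,-7,0,40],[0,0,-7,0,34],[0,0,-7,0,18],[0,0,-7,0,18],[0,0,-7,0,18],[0,0,-7,0,18],[0,0,-7,0,18]]'; python3 -m crank '[[5,0,2,0,18],[9.3,0,4.3,0,18],[14.5,0,7.4,0,18],[19.3,0,10.8,0,18],[24,0,14.6,0,18],[28.3,0,18.8,0,18],[32.3,0,23.2,0,18],[36,0,28,0,18],[39.3,0,33,0,18],[42.2,0,38.2,0,18]]'
```

```text
t: 2.9
eef_pos: [506.1, -217.4, 146.0]
tcp_rot: [-3.141, -0.0, -0.0]
ft_force: [0.2, 5.3, 5.5]
opening: 0.244
grip_force: 30.0
t: 3.73
eef_pos: [549.1, -217.1, 107.8]
tcp_rot: [-3.141, -0.002, -0.0]
ft_force: [2.5, 8.7, 6.7]
opening: 0.245
grip_force: 30.0
```

```bash
python3 -m crank '[[2.5,0,5.5,0,18],[4.6,0,11.1,0,18],[6.3,0,16.8,0,18],[7.6,0,22.7,0,18],[8.3,0,28,0,18],[8.6,0,32,0,18],[8.7,0,36,0,18],[8.7,0,36,0,18]]'; python3 -m crank '[[0,0,2,0,18],[0,0,2,0,18]]'
```

```text
t: 4.4
eef_pos: [557.5, -217.0, 70.9]
tcp_rot: [-3.14, -0.001, -0.0]
ft_force: [5.4, 8.1, -2.0]
opening: 0.247
grip_force: 30.0
t: 4.57
eef_pos: [557.5, -217.0, 69.3]
tcp_rot: [-3.141, -0.001, -0.0]
ft_force: [5.0, 8.1, -1.1]
opening: 0.249
grip_force: 30.0
```

```bash
python3 -m crank '[[0,0,2,0,18],[0,0,4,0,18],[0,0,4,0,18],[0,0,4,0,36],[0,0,4,0,36],[0,0,4,0,36],[0,0,-15,0,50],[0,0,-45,0,60],[0,0,-80,0,60],[0,0,-115,0,60]]'; python3 -m crank '[[-30,-1,-20,0,60],[-70,-1,-20,0,60],[-110,-1,-20,0,60],[-130,-1,-20,0,60],[-135,-1,-20,0,60]]'
python3 - <<'E'
from h import *
import cv2
s=env.state();print(s['eef_pos'],s['tcp_rot'])
def knob(q):
    v=np.array([25,0,76.]);c,t=np.cos(q),np.sin(q);return np.array([474.1+3+c*v[0]+t*v[2],-218.4,63-t*v[0]+c*v[2]])
for q in(1.1,1.2,1.3):print(q,proj('scene',knob(q)).round(1),proj('side',knob(q)).round(1))
print('ball',proj('scene',[391.3,-219,129.8]),proj('side',[391.3,-219,129.8]))
f=lambda n,x,y:cv2.resize(env.read_camera(n)['img'][y:y+100,x:x+100],None,fx=4,fy=4,interpolation=cv2.INTER_CUBIC)
cv2.imwrite('pics/c4.png',np.hstack([f('scene',295,210),f('side',300,90)]))
E
```

```text
t: 5.4
eef_pos: [556.5, -218.1, 185.5]
tcp_rot: [-3.141, 0.001, -0.0]
ft_force: [0.2, -0.5, 0.6]
opening: 0.596
grip_force: 0.0
t: 5.82
eef_pos: [419.1, -216.7, 204.9]
tcp_rot: [3.142, 0.0, -0.001]
ft_force: [0.6, 0.2, 0.3]
opening: 0.632
grip_force: 0.0
[ 419.07813008 -216.71755647  204.90932229] [ 3.14158208e+00  4.06851420e-04 -1.37762929e-03]
1.1 [[378.1 260.8]] [[324.6 147.1]]
1.2 [[378.1 263.7]] [[324.3 149.2]]
1.3 [[377.8 266.7]] [[324.3 151.4]]
ball [[314.38462741 262.41099803]] [[379.55642228 132.95505582]]
```

View pics/c4.png

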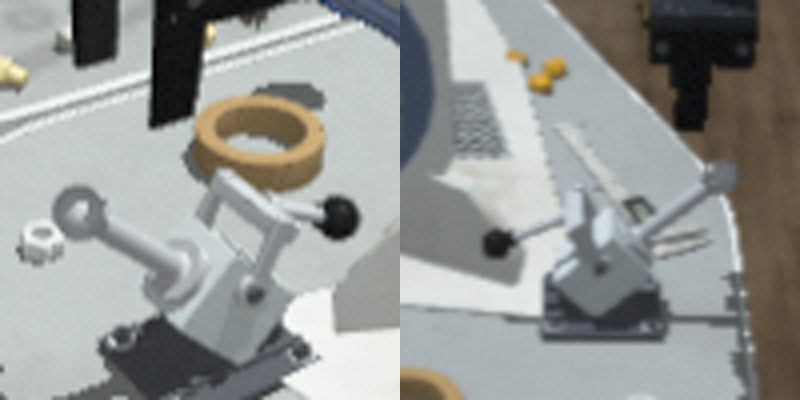

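Lever open at about 1.25 rad (knob at scene ≈(380,264)), stud still seated. Next: descend on the neck and grip.

```bash
python3 -m crank '[[3,0,30,0,60],[3,0,60,0,60],[3,0,85,0,55],[3,0,100,0,50],[3,0,106,0,50],[3,0,106,0,20],[3,0,106,0,8],[3,0,106,0,8],[3,0,106,0,8],[3,0,106,0,8]]';python3 -m crank '[[0,0,0,0,8],[0,0,0,0,8],[0,0,0,0,8]]'
```

```text
t: 6.75
eef_pos: [425.3, -217.2, 99.3]
tcp_rot: [3.141, -0.001, 0.0]
ft_force: [-0.1, -0.6, -0.1]
opening: 0.234
grip_force: 0.0
t: 7.0
eef_pos: [425.1, -217.2, 98.9]
tcp_rot: [3.141, -0.001, -0.0]
ft_force: [-1.3, -0.8, 5.5]
opening: 0.137
grip_force: 30.0
```

```bash
python3 -m crank '[[-2,0,-2,0,8],[-5,0,-5,0,8],[-9,0,-9,0,8],[-13,0,-13,0,8],[-17,0,-17,0,8],[-21,0,-21,0,8],[-25,0,-25,0,8],[-29,0,-29,0,8],[-33,0,-33,0,8],[-37,0,-37,0,8]]';python3 -m crank '[[-4,0,-4,0,8],[-8,0,-8,0,8],[-12,0,-12,0,8],[-15,0,-15,0,8],[-15,0,-15,0,8],[-15,0,-15,0,8]]'
python3 - <<'E'
from h import *
import cv2
s=env.state();print(s['eef_pos'],s['opening'])
f=lambda n,x,y:cv2.resize(env.read_camera(n)['img'][y:y+100,x:x+100],None,fx=4,fy=4,interpolation=cv2.INTER_CUBIC)
cv2.imwrite('pics/c5.png',np.hstack([f('scene',280,200),f('side',310,80)]))
E
```

```text
t: 7.83
eef_pos: [387.3, -216.9, 135.8]
tcp_rot: [-3.141, 0.0, 0.0]
ft_force: [-0.2, -0.2, -2.5]
opening: 0.144
grip_force: 30.0
t: 8.33
eef_pos: [372.9, -217.1, 150.6]
tcp_rot: [3.141, -0.0, -0.0]
ft_force: [-0.1, -1.0, -3.4]
opening: 0.142
grip_force: 30.0
[ 372.90263499 -217.05963963  150.62014235] 0.14201709489816858
```

View pics/c5.png

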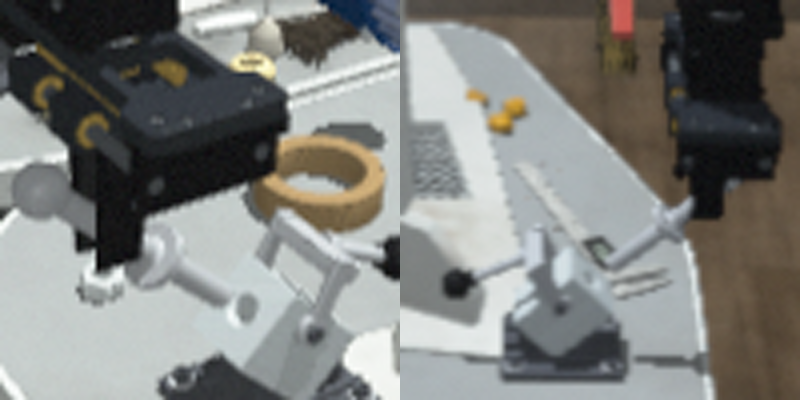

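Stud is fully out, still at 45°. Since the tool can't tilt, I'll lever the stub on the block's top edge (≈(469, 86)) so the stud pivots level between the pads.

```bash
python3 -m crank '[[0,0,-13,0,8],[0,0,-25,0,8],[12,0,-25,0,8],[24,0,-25,0,8],[36,0,-25,0,8],[36,0,-15,0,8],[36,0,-5,0,8],[33,0,0,0,8],[29,0,5,0,8],[26,0,9,0,8]]';python3 -m crank '[[-4,0,5,0,8],[-6,0,10,0,8],[-9,0,16,0,8],[-11,0,21,0,8],[-13,0,26,0,8],[-14,0,32,0,8],[-15,0,38,0,8],[-16,0,43,0,8],[-16,0,49,0,8],[-16,0,49,0,8]]'
python3 - <<'E'
from h import *
import cv2
s=env.state();print(s['eef_pos'],s['opening'])
f=lambda n,x,y:cv2.resize(env.read_camera(n)['img'][y:y+100,x:x+100],None,fx=4,fy=4,interpolation=cv2.INTER_CUBIC)
cv2.imwrite('pics/c6.png',np.hstack([f('scene',290,210),f('side',310,80)]))
E
```

```text
t: 9.27
eef_pos: [399.1, -217.0, 140.8]
tcp_rot: [-3.142, -0.0, 0.0]
ft_force: [1.5, 0.3, 0.4]
opening: 0.138
grip_force: 30.0
t: 10.1
eef_pos: [382.7, -216.8, 91.4]
tcp_rot: [-3.141, 0.001, -0.0]
ft_force: [-0.6, -0.4, -0.2]
opening: 0.14
grip_force: 30.0
[ 382.71520569 -216.83989542   91.38131023] 0.1403685923276462
```

View pics/c6.png

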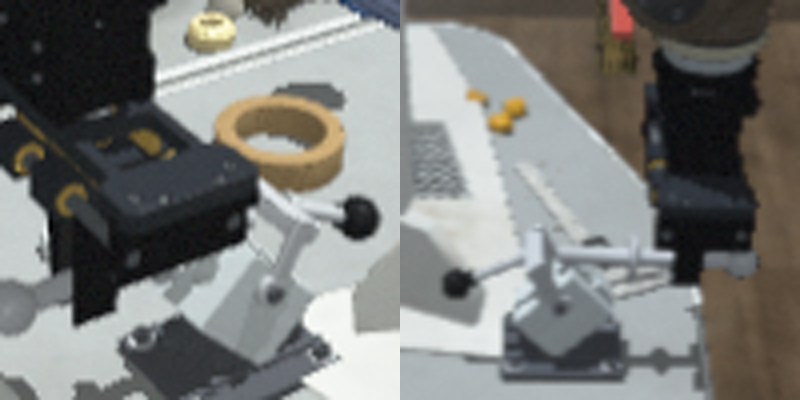

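It looks near level. Lift straight up to z ≈ 215 and measure the tilt.

```bash
python3 -m crank '[[0,0,-8,0,8],[0,0,-22,0,8],[0,0,-40,0,8],[0,0,-60,0,8],[0,0,-80,0,8],[0,0,-98,0,8],[0,0,-112,0,8],[0,0,-120,0,8],[0,0,-124,0,8],[0,0,-124,0,8]]'
python3 - <<'E'
from h import *
import cv2
s=env.state();print(s['eef_pos'],s['opening'])
g=s['eef_pos']
for t in(-10,0,10):
    a=np.array([-np.cos(np.radians(t)),0,np.sin(np.radians(t))])
    print(t,[[proj(n,g+a*k).round(1).tolist() for k in(46,-95)] for n in('scene','side')])
f=lambda n,x,y:cv2.resize(env.read_camera(n)['img'][y:y+100,x:x+100],None,fx=4,fy=4,interpolation=cv2.INTER_CUBIC)
cv2.imwrite('pics/c7.png',np.hstack([f('scene',280,180),f('side',310,60)]))
E
```

```text
t: 11.03
eef_pos: [383.0, -217.0, 217.1]
tcp_rot: [3.141, -0.001, 0.0]
ft_force: [0.5, 0.9, -2.7]
opening: 0.141
grip_force: 30.0
[ 382.98910049 -216.96960365  217.11383084] 0.14122256668445812
-10 [[[[288.6, 233.5]], [[352.6, 203.7]]], [[[400.5, 110.3]], [[352.6, 101.6]]]]
0 [[[[288.1, 229.6]], [[352.7, 211.2]]], [[[401.1, 107.8]], [[351.9, 106.7]]]]
10 [[[[288.4, 225.6]], [[351.6, 218.9]]], [[[401.1, 105.3]], [[352.2, 111.8]]]]
```

View pics/c7.png

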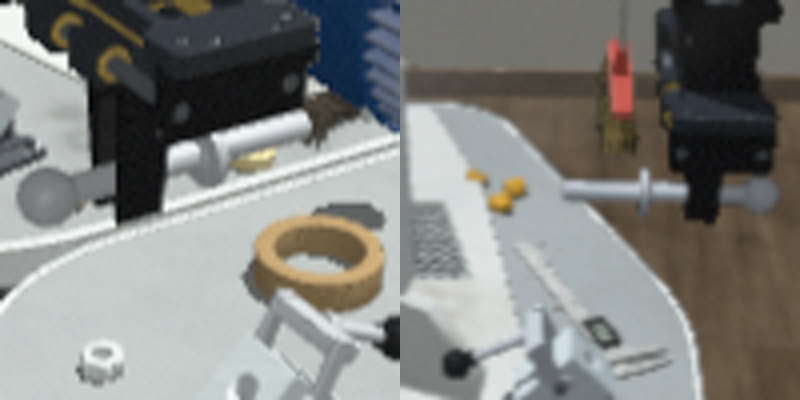

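In the scene view the ball is at (291,228) and the stub end at (357,211). In the side view they are at (400,108) and (351,107). That is level within about 2°, and the lever is still open. I'll let it settle and hand it in.

```bash
python3 -m crank '[[0,0,0,0,8],[0,0,0,0,8],[0,0,0,0,8],[0,0,0,0,8],[0,0,0,0,8],[0,0,0,0,8]]' && python3 -c "
from cell import env
print(env.job_done())"
```

```text
t: 11.63
eef_pos: [382.9, -217.0, 216.3]
tcp_rot: [-3.141, 0.0, -0.0]
ft_force: [-0.1, 0.4, -2.0]
opening: 0.138
grip_force: 30.0
the job is handed in; nothing more can be done
None
```

I opened the ball stud's lever to about 1.25 rad, drew the stud out, and handed the job in with it held about 216 mm above the worktop, level to about 2° by the cameras; no verdict came back.

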